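Dry a beaker on the air peg: third click, held

ROBOT

A 6-joint arm with a two-finger parallel gripper is mounted at the origin on a cart in front of the work surface, level with it; the furniture and walls round the work are solid. World frame = base frame: x ahead of the robot, y to its left, z up, the work surface at z = 0. Lengths are in m, angles in rad, forces in N, time in s.
With the tool pointing down it reaches from about 0.3 to 0.875 m from the base axis. Payload 6.4 kg.
Tool frame: the origin (TCP) lies between the finger pads, 19 mm behind the fingertips; this is the grasp point; z points along the fingers, y is the line along which they close (so a half turn about z gives the same grasp; the last joint's range is limited). The gripper opens to 85 mm and grips with 20 to 120 N. Pads are 22 mm wide; open, the fingers measure 114 mm over their backs; the gripper's body (76 mm by 85 mm) begins 54 mm behind the grasp point. The pads swing forward as they close: fully open they stand 13 mm farther back than shut.
Start: joints at [-1.537, 0.181, 1.607, -0, 1.354, -0.206], TCP at [0.137, -0.559, 0.25] pointing down, gripper open.
Joint ranges: [-2.99, 2.99], [-0.89, 2.07], [0.3, 2.58], [-1.14, 4.28], [0, 2.63], [-3.12, 3.12]. Speed limits (rad/s): [2.57, 2.57, 3.01, 3.14, 3.14, 3.14].

INTERFACE

Orientations are given as a unit quaternion [w, x, y, z].
In Python, from bench import ctrl, imaging, workorder gives the robot as it stands.
- The arm moves only by the shell command python3 -m pendant 'ROWS' [OPENING]. ROWS is JSON, a list of rows, each a list of 4 numbers: the shift along the tool's x, y, z in cm, then the turn about the tool's z in degrees. In form: [[dx, dy, dz, roll], ...]. A call has 1 to 12 rows; each row is the pose to reach, as a shift and turn from the pose commanded when the call began, along the tool's axes at that moment; what a row does not reach only later rows make up. A row lasts 1/12 s, in which the tool goes at most 41.7 mm and 7.16 degrees, less where a joint would pass 70% of its speed; a pose out of reach is approached as far as the arm can. A call with a gripper value outside its range is refused whole. OPENING is the opening, from 0 (shut) to 1 (fully open), set as the call begins (- or left out, the last holds). The fingers move at their own pace and stop on an object; the grip force is fixed at half the most. Time passes only in rows, so rows that repeat a pose let the fingers close. It gives the time, the measured TCP pose, the force, the opening and the grip force at its end, in the units of the state.
- ctrl.get_obs(): the state, without advancing time (a new reading comes with each control period).
- imaging.camera(name): name is "side" or "top"; returns the picture (420x560x3 uint8, red, green, blue); there is no depth.
- imaging.camera_info(name): a dict with "K" (3x3 intrinsics, pixels), "k1" (the pictures are not rectified: a ray, as slopes to the right and down, at radius r is drawn at 1 + k1 r^2 times it, then the intrinsics apply), "T" (4x4, takes a point from camera to world coordinates). Camera axes: x right, y up, looking along -z (the intrinsics and any distortion apply to the point x, -y, -z); pixel columns grow to the right and rows downward; lengths in m; the calibration is good to about 2 mm. A picture is of the moment at which its call begins. camera_info takes no time and is no camera call.
- workorder.hand_in(): hands the job in; it is judged then, once.
The state is a dict: "time_s": time; "q": joint angles; "dq": joint speeds; "joint_efforts": joint torques, N m; "eef_pos": TCP position; "eef_rot": TCP orientation; "wrist_force": force on the tool from outside, world axes, zero at the start; "torque": the same for the moment, N m; "opening": opening from 0.0 (shut) to 1.0 (fully open); "grasp_force": force on a finger pad.
Only numpy, scipy, OpenCV 4.12 (cv2) and the standard library are available. Lean on these libraries where they do the work, as an engineer would, in place of code of your own. Each camera call takes 0.05 s, during which the arm holds its last target. There are 200 camera calls.

TASK

Take the small glass beaker out of the sloping drain cradle, turn it fully mouth-down, set it over the upright drying peg of the drying station with its rim resting on the round seat, and let go of it. Then grip the station's spring-return knob, turn it clockwise (seen from above) by three clicks from its home mark to the third stop without running on to the fourth, and finish while still holding the knob there: it springs back if let go.

Things in the scene. Friction and masses are not known exactly. Their poses are not given: they have to be found in the camera images.
- beaker: Clear glass 50 ml beaker, loose, 45 g: 44 mm outside diameter, 58 mm long, 35 mm free inside, 54 mm deep. Origin: centre of the closed bottom's outside; its z axis runs from bottom to open mouth. Starts in the cradle, axis sloping 45 degrees, mouth low and towards the robot, bottom high and away. Can be pinched across its diameter from above.
- beaker_mouth (a point): Centre of the beaker's open mouth, in the plane of the rim, 58 mm from the origin along its z axis.
- cradle: Fixed drain cradle: white base plate 110 x 60 x 8 mm, two bent 8 mm steel rods 28 mm apart that carry the beaker from below at 45 degrees (up to 78 mm high), and a cross rod at the low end on which its rim rests. Origin at the table below it, x axis up the slope (away from the beaker's mouth), z up. The beaker's sides are free for fingers.
- station: Fixed drying station: grey base plate 120 (x) x 270 (y) x 12 mm, origin under its centre, z up. At y = +80 mm the seat disc and drying peg; at y = -75 mm a white housing 96 x 96 mm, top 62 mm above the table, that carries the knob. Its -x side roughly faces the robot.
- peg_seat (a point): Centre of the flat top of the white seat disc (84 mm diameter, 16 mm above the table), at the foot of the peg. The upright steel drying peg rises 48 mm above this point (tip 64 mm above the table); it is 19 mm thick at the very foot, 14 mm above, rounded at the tip. The beaker goes over it until its rim rests on the disc.
- index_knob (a joint): Knob angle, rad: 0 at home (long black mark), growing clockwise from above. Click stops at 0.4, 0.8, 1.2 (the third) and 1.6, each with a short mark; hard end 1.9. A spring drives it home when let go (0.075 N m at home, 0.11 at the third stop); the clicks add and take away 0.06 N m: stiffest a quarter click past each stop, easiest a quarter click before it. Starts at 0.
- knob_grip (a point): Point on the upright axis of the black knob, 92 mm above the table, inside its bar grip: a good place for the tool point. The knob has a round skirt 48 mm wide (62 to 70 mm above the table; fingertips must stay above it) and on it a bar 42 mm long, 14 mm thick, from 70 up to 100 mm above the table, to be pinched across its 14 mm.
- knob_pointer (a point): Pointer end of the bar, at its top, marked by a white line, 22 mm from the knob's axis: the bar runs along the line from knob_grip to this point.

How it is judged:
By the outcome, as a careful person would: the job done as asked, in the order asked, and still so for the second after the job is handed in, while the arm keeps its last pose, push and grip.
It also fails if it takes over 53 s, if anything falls off the work surface, if the arm or the gripper's body presses on something with over 40 N, if the wrist force passes 120 N, or if a joint passes its speed limit or range.

## Working session

There is one attempt and no reset: what is moved stays moved. The work goes in short steps, Python scripts to look and compute and a shell command to move; the robot and the scene stay as the last step left them, time stands still between calls to the robot, and variables do not carry over. Pictures are saved under pics/ and viewed, at most 10 in all, crops included, and the job is handed in when it is done.

```bash
ls; mkdir -p pics
cat > h.py <<'E'
import numpy as np,cv2
from bench import ctrl,imaging
def snap(n,f):
    im=imaging.camera(n); cv2.imwrite('pics/'+f,im[:,:,::-1]); return im
def ray(n,u,v):
    c=imaging.camera_info(n);K=np.array(c['K']);T=np.array(c['T']);k=c['k1']
    d=np.array([(u-K[0,2])/K[0,0],(v-K[1,2])/K[1,1]]);s=d.copy()
    for _ in range(30): s=d/(1+k*(s@s))
    return T[:3,3],T[:3,:3]@np.array([s[0],-s[1],-1])
def onz(n,u,v,z):
    o,d=ray(n,u,v);return o+d*(z-o[2])/d[2]
def tri(a,b):
    o1,d1=ray('side',*a);o2,d2=ray('top',*b)
    t=np.linalg.lstsq(np.c_[d1,-d2],o2-o1,rcond=None)[0]
    p,q=o1+d1*t[0],o2+d2*t[1];return (p+q)/2,np.linalg.norm(p-q)
def proj(n,p):
    c=imaging.camera_info(n);K=np.array(c['K']);T=np.array(c['T'])
    x=np.linalg.inv(T)@np.r_[p,1];s=np.array([x[0],-x[1]])/-x[2];s=s*(1+c['k1']*(s@s))
    return K[0,0]*s[0]+K[0,2],K[1,1]*s[1]+K[1,2]
E
python3 - <<'E'
from h import *
np.set_printoptions(precision=3,suppress=True)
for n in('side','top'):
    snap(n,n+'0.png');c=imaging.camera_info(n);print(n,c['K'],c['k1'],c['T'])
print(ctrl.get_obs())
E
```

```text
pics
side [[465.943   0.    271.936]
 [  0.    465.943 214.301]
 [  0.      0.      1.   ]] -0.014868181385455826 [[-1.    -0.008  0.015  0.575]
 [ 0.017 -0.557  0.83   0.89 ]
 [ 0.002  0.83   0.558  0.674]
 [ 0.     0.     0.     1.   ]]
top [[404.295   0.    275.539]
 [  0.    404.295 210.395]
 [  0.      0.      1.   ]] -0.05035729128750041 [[ 0.016  0.996 -0.09   0.467]
 [-1.     0.016  0.006  0.019]
 [ 0.007  0.09   0.996  0.94 ]
 [ 0.     0.     0.     1.   ]]
{'time_s': 0.1, 'q': array([-1.537,  0.181,  1.608,  0.   ,  1.354, -0.206]), 'dq': array([ 0.   , -0.001, -0.002,  0.001,  0.001, -0.001]), 'joint_efforts': array([  0.   , -44.588, -35.224,  -0.   ,   0.004,  -0.   ]), 'eef_pos': array([ 0.137, -0.558,  0.249]), 'eef_rot': array([-0.001,  0.993,  0.12 ,  0.   ]), 'wrist_force': array([ 0.256,  0.17 , -0.413]), 'torque': array([-0.002,  0.031, -0.019]), 'grasp_force': 0.0, 'opening': 1.0003298469936497}
```

View pics/side0.png

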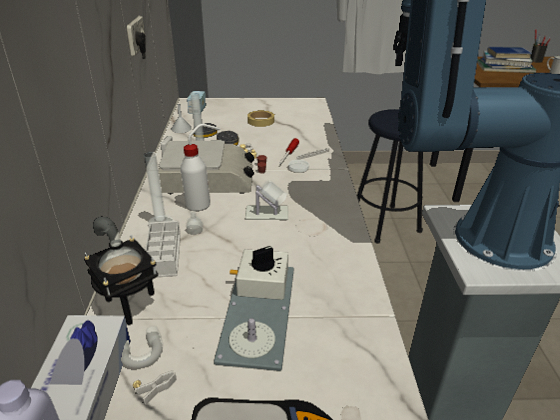

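View pics/top0.png

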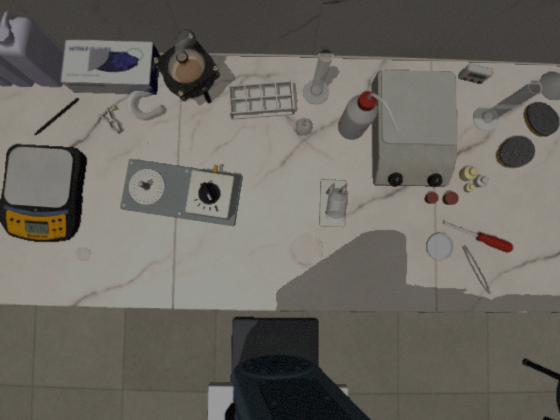

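Both pictures show the same layout. In the top view the cradle and beaker are near (335,200), the peg near (147,186) and the knob near (209,193). In the side view they are at (267,195), (252,330) and (263,258). Next: enlarged crops.

Run:
```python
from h import *
s=cv2.imread('pics/side0.png');t=cv2.imread('pics/top0.png')
def cr(i,x,y,w,h,f): return cv2.resize(i[y:y+h,x:x+w],None,fx=f,fy=f,interpolation=cv2.INTER_CUBIC)
a=np.hstack([cr(t,310,170,50,65,5)[:300],cr(s,235,170,65,60,5),np.zeros((300,225,3),np.uint8)])
b=np.hstack([cr(t,115,150,135,80,3),np.zeros((240,0,3),np.uint8)]);b=cv2.copyMakeBorder(b,0,60,0,0,0)
c=cr(s,210,240,95,75,4);b=np.hstack([b,c[:300,:380]]);b=cv2.copyMakeBorder(b,0,0,0,max(0,800-b.shape[1]),0)[:,:800]
a=a[:,:800];a=cv2.copyMakeBorder(a,0,0,0,800-a.shape[1],0)
cv2.imwrite('pics/c1.png',np.vstack([a,b]))
np.set_printoptions(precision=4,suppress=True)
# plate corners on z=.012
for p in[(128,158),(243,175),(236,225),(122,210)]:print(onz('top',*p,.012))
for p in[(320,180),(346,180),(347,226),(319,226)]:print(onz('top',*p,.008))
```

```text
[0.6683 0.3616 0.012 ]
[0.6319 0.0908 0.012 ]
[0.5155 0.1042 0.012 ]
[0.5457 0.3694 0.012 ]
[ 0.6239 -0.0888  0.008 ]
[ 0.625  -0.1497  0.008 ]
[ 0.5174 -0.152   0.008 ]
[ 0.5164 -0.0871  0.008 ]
```

View pics/c1.png

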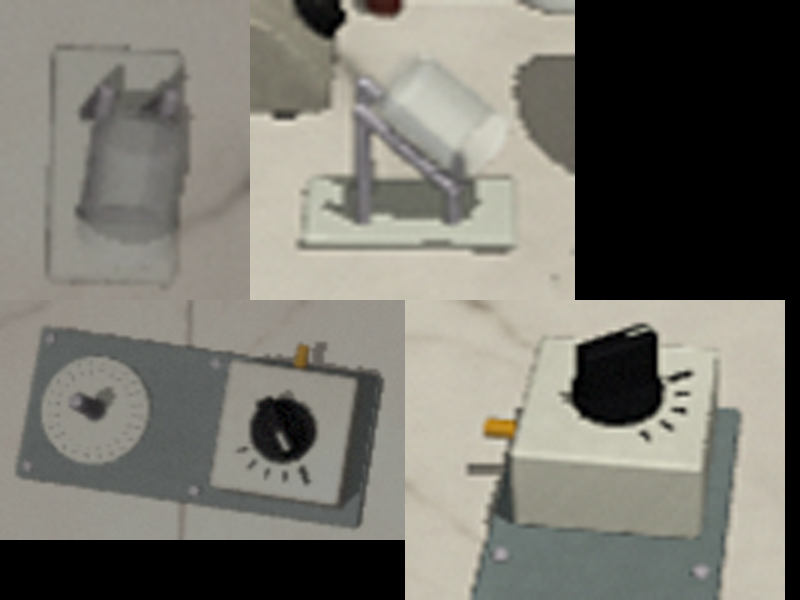

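The crops show the beaker lying in the cradle with its mouth to the robot. The knob pointer is at the long home mark. The seat disc centre is at about (147,186.7) top and the housing top centre at about (209.7,194.5).

```bash
cat > m.py <<'E'
from h import *
np.set_printoptions(precision=4,suppress=True)
def fit(model,meas):
    model=np.array(model,float);meas=np.array(meas);a=model.mean(0);b=meas.mean(0)
    U,S,V=np.linalg.svd((model-a).T@(meas-b));R=(U@V).T
    return R,b-R@a,meas-(model@R.T+b-R@a)
m=lambda x,y:(115+x/3,150+(y-300)/3)
mod=[(60,135),(60,-135),(-60,-135),(-60,135),(0,80),(48,-27),(48,-123),(-48,-123),(-48,-27)]
px=[(43,326),(383,372),(359,527),(17,476),(96,410),(228,362),(358,376),(340,508),(210,488)]
zs=[.012]*4+[.016]+[.062]*4
R,t,r=fit(np.array(mod)/1000,[onz('top',*m(*p),z)[:2] for p,z in zip(px,zs)])
print('station',t,np.degrees(np.arctan2(R[1,0],R[0,0])),'\nres mm',r*1000)
seat=R@[0,.08]+t;knob=R@[0,-.075]+t;print('seat',seat,'knob',knob)
print('peg tip top',onz('top',*m(76,402),.064),'proj tip',proj('side',np.r_[seat,.064]),proj('side',np.r_[seat,.016]),proj('side',np.r_[knob,.1]))
a=onz('top',*m(275,429),.1);b=onz('top',*m(288,453),.1);print('pointer line',a,b,np.degrees(np.arctan2(*(b-a)[1::-1])))
q=lambda x,y:(310+x/5,170+y/5)
R2,t2,r2=fit(np.array([(55,30),(55,-30),(-55,-30),(-55,30)])/1000,[onz('top',*q(*p),.008)[:2] for p in[(52,46),(187,50),(180,283),(46,281)]])
print('cradle',t2,np.degrees(np.arctan2(R2[1,0],R2[0,0])),r2*1000)
s=lambda x,y:(235+(x-250)/5,170+y/5)
M,e1=tri(s(482,147),q(130,215));B,e2=tri(s(404,83),q(140,110));print('mouth',M,e1,'bottom',B,e2,np.linalg.norm(M-B))
E
python3 m.py
```

```text
station [0.5898 0.2329] -7.299085771544447 
res mm [[ 0.2821 -0.8319]
 [ 2.1512  0.2316]
 [ 0.774   0.5772]
 [ 1.3798 -1.7357]
 [ 0.5973 -0.0655]
 [-3.0193  1.7224]
 [ 0.2564  1.1527]
 [-1.6146 -0.4193]
 [-0.8069 -0.6316]]
seat [0.5999 0.3122] knob [0.5802 0.1585]
peg tip top [0.5993 0.312  0.064 ] proj tip (np.float64(251.5618807222084), np.float64(318.8811902392329)) (np.float64(252.16438561802104), np.float64(337.4687789514881)) (np.float64(262.55735850629003), np.float64(248.6061712775973))
pointer line [0.5769 0.1592 0.1   ] [0.5602 0.1496 0.1   ] -150.11067791979852
cradle [ 0.5707 -0.12  ] -1.1733209423889677 [[-0.5058  1.3978]
 [-0.0298 -1.8917]
 [ 0.8999 -0.8247]
 [-0.3642  1.3186]]
mouth [ 0.5384 -0.1205  0.0414] 0.011799149144716806 bottom [ 0.5792 -0.1183  0.0813] 0.013973913844870582 0.05710500785294839
```

```bash
cat >> m.py <<'E'
print('---')
def ony(n,p,y): o,d=ray(n,*p);return o+d*(y-o[1])/d[1]
for p in[(482,147),(404,83),(422,55),(385,110),(507,120),(460,170)]: print('side y plane',p,ony('side',s(*p),-.12))
for P in[(.5384,-.12,.041),(.5792,-.12,.0813),(0.5157,-.12,.008),(.6257,-.12,.008)]:
    u=proj('top',P);v=proj('side',P);print(P,'top crop',(u[0]-310)*5,(u[1]-170)*5,'side crop',(v[0]-235)*5+250,(v[1]-170)*5)
E
python3 m.py|sed '1,/---/d'
```

```text
side y plane (482, 147) [ 0.5326 -0.12    0.0407]
side y plane (404, 83) [ 0.5723 -0.12    0.0789]
side y plane (422, 55) [ 0.5632 -0.12    0.095 ]
side y plane (385, 110) [ 0.582  -0.12    0.0632]
side y plane (507, 120) [ 0.5201 -0.12    0.0567]
side y plane (460, 170) [ 0.5438 -0.12    0.0268]
(0.5384, -0.12, 0.041) top crop 127.20719869262695 228.25396943220667 side crop 470.68216856116976 146.54054309542872
(0.5792, -0.12, 0.0813) top crop 141.92979489967826 126.2328410323208 side crop 390.2147447159203 79.00618281531521
(0.5157, -0.12, 0.008) top crop 116.03658965246723 282.68312200346145 side crop 513.6944205056284 200.08731731856003
(0.6257, -0.12, 0.008) top crop 116.6467794551977 47.37692328549201 side crop 301.83285267162915 201.7152920680651
```

```bash
cat > go.py <<'E'
import sys,numpy as np
from bench import ctrl
from scipy.spatial.transform import Rotation as R
o=ctrl.get_obs();q=o['eef_rot'];r=R.from_quat(np.r_[q[1:],q[0]]);A=r.as_matrix()
np.set_printoptions(precision=4,suppress=True)
yaw=np.degrees(np.arctan2(A[1,0],A[0,0]))
print('t',round(o['time_s'],2),'pos',o['eef_pos'],'yaw',round(yaw,2),'tilt',A[2],'op',round(o['opening'],3),'q6',o['q'][5],'gf',o['grasp_force'],'F',o['wrist_force'],'T',o['torque'])
for a in sys.argv[1:]:
    v=np.array([float(x) for x in a.split(',')])
    print(a,'-> cm',100*A.T@(v[:3]-o['eef_pos']),'roll',(yaw-v[3]+180)%360-180 if len(v)>3 else '')
E
python3 go.py .558,-.12,.17,-1.2
```

```text
t 0.1 pos [ 0.1366 -0.5581  0.2492] yaw 13.74 tilt [ 0.0004 -0.0015 -1.    ] op 1.0 q6 -0.20630981656253078 gf 0.0 F [ 0.2559  0.1698 -0.4129] T [-0.0016  0.0313 -0.019 ]
.558,-.12,.17,-1.2 -> cm [ 51.3385 -32.5321   7.986 ] roll 14.939208867899339
```

```bash
python3 -m pendant '[[51.3,-32.5,0,15],[51.3,-32.5,0,15],[51.3,-32.5,0,15],[51.3,-32.5,0,15],[51.3,-32.5,0,15],[51.3,-32.5,0,15],[51.3,-32.5,0,15],[51.3,-32.5,0,15],[51.3,-32.5,0,15],[51.3,-32.5,0,15],[51.3,-32.5,0,15],[51.3,-32.5,0,15]]' 1; python3 -m pendant '[[51.3,-32.5,0,0]]' - >/dev/null; python3 go.py .558,-.12,.13,-1.2
```

```text
time_s: 1.1
eef_pos: [0.4839, -0.1967, 0.2498]
eef_rot: [-0.0, 1.0, -0.011, -0.0]
wrist_force: [0.3, -1.8, -0.5]
opening: 1.0
grasp_force: 0.0
t 1.18 pos [ 0.519  -0.1742  0.2497] yaw -1.21 tilt [-0.0011 -0.0008 -1.    ] op 1.001 q6 1.0511183544587646 gf 0.0 F [ 0.2946 -0.9131  0.8351] T [-0.0996 -0.052  -0.0456]
.558,-.12,.13,-1.2 -> cm [ 3.8016 -5.4912 11.9693] roll -0.010983409459157656
```

```bash
python3 -m pendant '[[0,0,0,0],[0,0,0,0]]'; python3 go.py .558,-.12,.13,-1.2
```

```text
time_s: 1.35
eef_pos: [0.5195, -0.1753, 0.2492]
eef_rot: [-0.0, 1.0, -0.009, -0.001]
wrist_force: [0.9, 0.5, 0.3]
opening: 1.002
grasp_force: 0.0
t 1.35 pos [ 0.5195 -0.1753  0.2492] yaw -1.02 tilt [-0.0013 -0.0006 -1.    ] op 1.002 q6 1.0466876514744623 gf 0.0 F [0.901  0.4623 0.2557] T [-0.005   0.0149 -0.0033]
.558,-.12,.13,-1.2 -> cm [ 3.7622 -5.5915 11.9173] roll 0.18097727618780368
```

```bash
python3 -m pendant '[[3.8,-5.6,4,0],[3.8,-5.6,4,0],[3.8,-5.6,8,0],[3.8,-5.6,12,0],[3.8,-5.6,12.2,0],[3.8,-5.6,12.2,0]]'; python3 go.py .558,-.12,.065,-1.2
python3 - <<'E'
from h import *
s=snap('side','s1.png');t=snap('top','t1.png')
def cr(i,x,y,w,h,f): return cv2.resize(i[y:y+h,x:x+w,::-1],None,fx=f,fy=f,interpolation=cv2.INTER_CUBIC)
cv2.imwrite('pics/c2.png',np.hstack([cr(s,225,120,80,110,5),cr(t,305,150,80,110,5)]))
E
```

```text
time_s: 1.85
eef_pos: [0.5551, -0.1221, 0.1257]
eef_rot: [-0.001, 1.0, -0.012, -0.003]
wrist_force: [-0.9, -0.5, 0.4]
opening: 0.997
grasp_force: 0.0
t 1.85 pos [ 0.5551 -0.1221  0.1257] yaw -1.34 tilt [-0.0065 -0.0024 -1.    ] op 0.997 q6 1.1691564524241096 gf 0.0 F [-0.9371 -0.5443  0.4065] T [-0.003  -0.0144  0.0014]
.558,-.12,.065,-1.2 -> cm [ 0.3235 -0.2006  6.0669] roll -0.13545902274924515
```

View pics/c2.png

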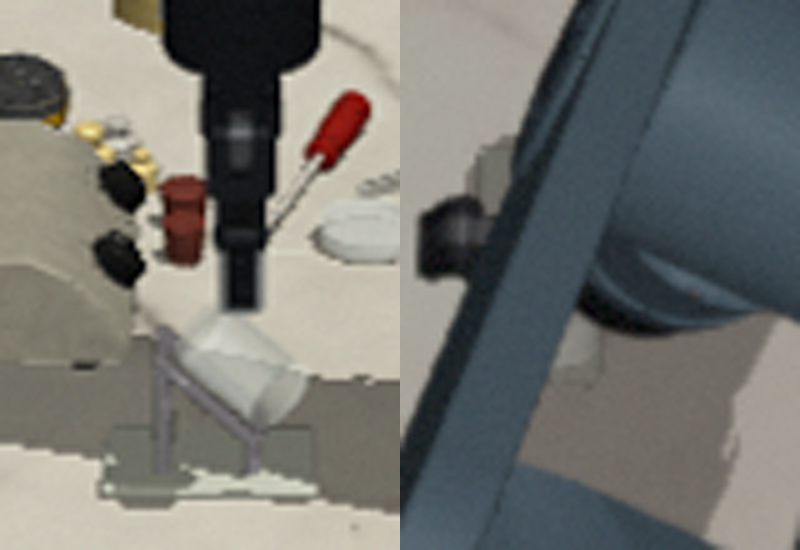

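The side crop shows the near finger at crop x=240. The beaker bottom centre is at (203,334) and the mouth at (283,398), so I shift about +5 mm in x, descend and close.

```bash
python3 -m pendant '[[0.5,-0.2,2,0],[0.5,-0.2,4,0],[0.5,-0.2,5.5,0],[0.5,-0.2,6.2,0],[0.5,-0.2,6.2,0],[0.5,-0.2,6.2,0]]'; python3 go.py .56,-.12,.063,-1.2;python3 -m pendant '[[0,0,0,0],[0,0,0,0],[0,0,0,0],[0,0,0,0],[0,0,0,0],[0,0,0,0],[0,0,0,0],[0,0,0,0],[0,0,0,0]]' 0.47;python3 go.py
```

```text
time_s: 2.45
eef_pos: [0.564, -0.1211, 0.068]
eef_rot: [0.001, 1.0, -0.011, 0.001]
wrist_force: [0.6, -0.3, -0.1]
opening: 0.998
grasp_force: 0.0
t 2.45 pos [ 0.564  -0.1211  0.068 ] yaw -1.29 tilt [ 0.0026  0.0011 -1.    ] op 0.998 q6 1.176258864902928 gf 0.0 F [ 0.6016 -0.3278 -0.138 ] T [-0.007  -0.0339  0.0146]
.56,-.12,.063,-1.2 -> cm [-0.4083 -0.097   0.501 ] roll -0.08955370192074952
time_s: 3.2
eef_pos: [0.5634, -0.1204, 0.067]
eef_rot: [0.0, 1.0, -0.011, 0.001]
wrist_force: [-2.9, -0.2, 6.5]
opening: 0.477
grasp_force: 47.5
t 3.2 pos [ 0.5634 -0.1204  0.067 ] yaw -1.25 tilt [ 0.001   0.0006 -1.    ] op 0.477 q6 1.1763479286260858 gf 47.51155869524155 F [-2.8912 -0.1929  6.514 ] T [-0.0169  0.2733  0.0302]
```

```bash
python3 -m pendant '[[0,0,-1,0],[0,0,-2.5,0],[0,0,-4.5,0],[0,0,-6.5,0],[0,0,-8,0],[0,0,-9,0],[0,0,-9,0],[0,0,-9,0]]' 0.4;python3 go.py;python3 - <<'E'
from h import *
s=snap('side','s2.png')
cv2.imwrite('pics/c3.png',cv2.resize(s[100:220,225:325,::-1],None,fx=5,fy=5,interpolation=cv2.INTER_CUBIC))
E
```

```text
time_s: 3.87
eef_pos: [0.563, -0.1202, 0.1563]
eef_rot: [0.0, 1.0, -0.011, 0.0]
wrist_force: [-0.6, -0.2, -1.5]
opening: 0.477
grasp_force: 60.5
t 3.87 pos [ 0.563  -0.1202  0.1563] yaw -1.26 tilt [ 0.0007  0.0003 -1.    ] op 0.477 q6 1.1763745809746577 gf 60.48696498452102 F [-0.6025 -0.2088 -1.5415] T [ 0.0477  0.0234 -0.0266]
```

View pics/c3.png

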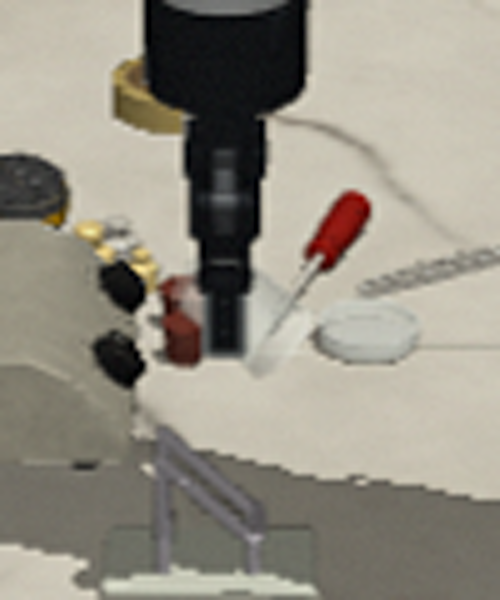

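The beaker is held firmly at about 45°, with its mouth centre near crop (283,342), about 30 mm toward the robot from the fingers. The tool cannot tilt, so I will hook the mouth over the peg and pull toward the robot. That should pivot the beaker upright in the pads.

```bash
python3 go.py .628,.312,.18,-1.26; python3 -m pendant '[[0,0,-3,0],[1,-4,-3,0],[2,-8,-3,0],[3,-12,-3,0],[3.5,-16,-3,0],[4,-20,-3,0],[4.5,-24,-3,0],[5,-28,-3,0],[5.2,-32,-3,0],[5.4,-36,-3,0],[5.5,-40,-3,0],[5.5,-43,-3,0]]'; python3 -m pendant '[[0,0,0,0],[0,0,0,0],[0,0,0,0]]'; python3 go.py .628,.312,.091,-1.26
```

```text
t 3.92 pos [ 0.5624 -0.1199  0.1553] yaw -1.26 tilt [-0.001  -0.0004 -1.    ] op 0.473 q6 1.1763786608456432 gf 60.488386922517066 F [ 0.2013 -0.1929 -0.7137] T [ 0.008  -0.0071 -0.0054]
.628,.312,.18,-1.26 -> cm [  5.6061 -43.3262  -2.4572] roll -0.0011952854665651103
time_s: 4.92
eef_pos: [0.626, 0.3116, 0.1837]
eef_rot: [0.0, 1.0, -0.01, -0.001]
wrist_force: [-0.4, -1.0, -1.5]
opening: 0.48
grasp_force: 60.8
time_s: 5.17
eef_pos: [0.6266, 0.308, 0.1842]
eef_rot: [0.001, 1.0, -0.011, -0.001]
wrist_force: [-0.1, 0.3, -0.9]
opening: 0.476
grasp_force: 60.8
t 5.17 pos [0.6266 0.308  0.1842] yaw -1.24 tilt [-0.0026  0.0014 -1.    ] op 0.476 q6 1.880075618718241 gf 60.84114806055027 F [-0.0549  0.2505 -0.9459] T [-0.0144 -0.0035  0.0073]
.628,.312,.091,-1.26 -> cm [ 0.1603 -0.4144  9.3154] roll 0.024723696160975805
```

```bash
python3 -m pendant '[[0.1,-0.4,2,0],[0.1,-0.4,4,0],[0.1,-0.4,6,0],[0.1,-0.4,7,0],[0.1,-0.4,7.5,0],[0.1,-0.4,7.5,0],[0.1,-0.4,7.5,0]]'; python3 go.py .628,.312,.091;python3 - <<'E'
from h import *
s=snap('side','s3.png');t=snap('top','t3.png')
a=cv2.resize(s[230:380,190:310,::-1],None,fx=4,fy=4,interpolation=cv2.INTER_CUBIC)
b=cv2.resize(t[130:250,110:190,::-1],None,fx=4,fy=4,interpolation=cv2.INTER_CUBIC)
cv2.imwrite('pics/c4.png',np.hstack([a,cv2.copyMakeBorder(b,0,120,0,0,0)]))
E
```

```text
time_s: 5.75
eef_pos: [0.629, 0.3119, 0.1117]
eef_rot: [-0.0, 1.0, -0.011, 0.0]
wrist_force: [-0.5, -0.2, -1.0]
opening: 0.475
grasp_force: 60.8
t 5.75 pos [0.629  0.3119 0.1117] yaw -1.32 tilt [ 0.0007 -0.0002 -1.    ] op 0.475 q6 1.8855298876477236 gf 60.842715213454994 F [-0.4918 -0.1719 -0.9901] T [-0.0096  0.0051  0.0126]
.628,.312,.091 -> cm [-0.1048 -0.0061  2.0687] roll
```

View pics/c4.png

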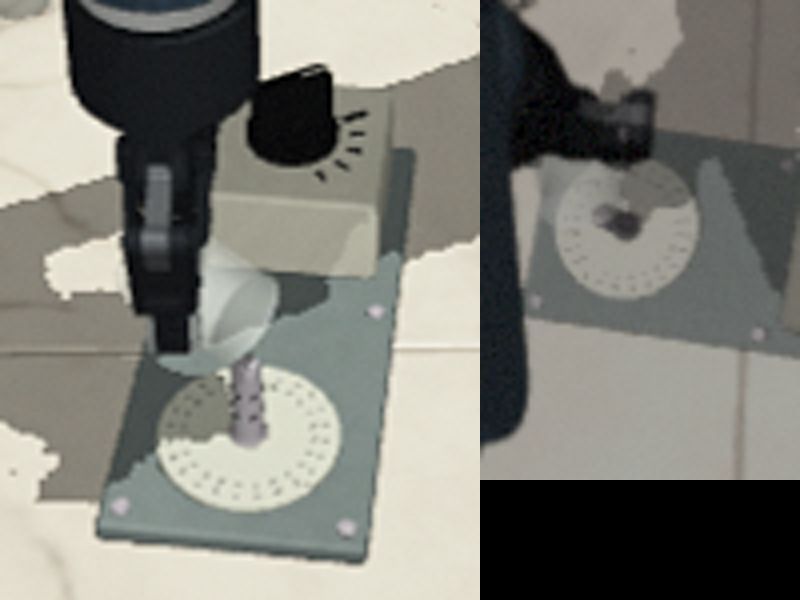

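The side crop shows the peg tip at (245,358), just under the mouth, whose centre is at about (238,315). That is ~28 mm toward the robot from the grip. I shift -5 mm, descend, then pull.

```bash
python3 -m pendant '[[-0.5,0,0.8,0],[-0.5,0,1.6,0],[-0.5,0,2.4,0],[-0.5,0,2.4,0],[-0.5,0,2.4,0]]'; python3 go.py .624,.312,.088; python3 -m pendant '[[-0.4,0,0.2,0],[-0.8,0,0.4,0],[-1.2,0,0.6,0],[-1.2,0,0.6,0]]'; python3 go.py .588,.312,.08
```

```text
time_s: 6.27
eef_pos: [0.6226, 0.3124, 0.0856]
eef_rot: [0.0, 1.0, -0.011, -0.001]
wrist_force: [-0.3, -0.2, -0.2]
opening: 0.481
grasp_force: 60.8
t 6.27 pos [0.6226 0.3124 0.0856] yaw -1.25 tilt [-0.0021  0.0007 -1.    ] op 0.481 q6 1.8878595971488628 gf 60.845101092644995 F [-0.3367 -0.2176 -0.2256] T [-0.0597 -0.0015  0.0619]
.624,.312,.088 -> cm [ 0.1412  0.042  -0.2358] roll 
time_s: 6.6
eef_pos: [0.6182, 0.3128, 0.0857]
eef_rot: [-0.001, 1.0, -0.011, 0.008]
wrist_force: [13.9, -2.7, 3.3]
opening: 0.479
grasp_force: 62.2
t 6.6 pos [0.6182 0.3128 0.0857] yaw -1.28 tilt [ 0.0167 -0.0022 -0.9999] op 0.479 q6 1.8935061341615005 gf 62.177530167027726 F [13.9045 -2.7062  3.2977] T [-0.4548 -2.6906  0.0226]
.588,.312,.08 -> cm [-3.0284  0.1454  0.522 ] roll
```

```bash
python3 -m pendant '[[-0.4,0,0,0],[-0.8,0,0,0],[-1.0,0,0,0],[-1.0,0,0,0],[-1.0,0,0,0]]'; python3 go.py; python3 -m pendant '[[0,0,0,0],[0,0,0,0],[0,0,0,0]]' 0.47;python3 go.py .588,.312,.08
```

```text
time_s: 7.02
eef_pos: [0.6094, 0.313, 0.0865]
eef_rot: [-0.001, 1.0, -0.011, 0.009]
wrist_force: [15.6, -2.3, 4.7]
opening: 0.475
grasp_force: 66.0
t 7.02 pos [0.6094 0.313  0.0865] yaw -1.31 tilt [ 0.0187 -0.003  -0.9998] op 0.475 q6 1.8981921654023368 gf 65.97710628011555 F [15.5782 -2.2802  4.6961] T [-0.4673 -3.0344  0.0284]
time_s: 7.27
eef_pos: [0.6095, 0.3131, 0.0865]
eef_rot: [-0.001, 1.0, -0.011, 0.009]
wrist_force: [15.0, -2.5, 4.4]
opening: 0.477
grasp_force: 66.0
t 7.27 pos [0.6095 0.3131 0.0865] yaw -1.31 tilt [ 0.0186 -0.003  -0.9998] op 0.477 q6 1.898153156885563 gf 65.99669227576669 F [14.9832 -2.5371  4.4242] T [-0.4477 -2.9672  0.0672]
.588,.312,.08 -> cm [-2.1558  0.1565  0.6106] roll
```

Force stays at ~15 N while the TCP moves, so the beaker is pivoting. Continue.

```bash
python3 -m pendant '[[-0.5,-0.1,0.1,0],[-1.0,-0.1,0.2,0],[-1.5,-0.1,0.3,0],[-2.0,-0.1,0.4,0],[-2.0,-0.1,0.4,0],[-2.0,-0.1,0.4,0]]'; python3 go.py .588,.312,.08;python3 - <<'E'
from h import *
s=snap('side','s4.png')
cv2.imwrite('pics/c5.png',cv2.resize(s[260:370,190:310,::-1],None,fx=5,fy=5,interpolation=cv2.INTER_CUBIC))
E
```

```text
time_s: 7.77
eef_pos: [0.5906, 0.3142, 0.0829]
eef_rot: [-0.001, 1.0, -0.011, 0.011]
wrist_force: [18.4, -3.1, 4.5]
opening: 0.475
grasp_force: 66.7
t 7.77 pos [0.5906 0.3142 0.0829] yaw -1.31 tilt [ 0.021  -0.0029 -0.9998] op 0.475 q6 1.9095713550257642 gf 66.7133622377878 F [18.4311 -3.1058  4.5385] T [-0.8709 -3.4131 -0.0155]
.588,.312,.08 -> cm [-0.2647  0.2228  0.2875] roll
```

View pics/c5.png

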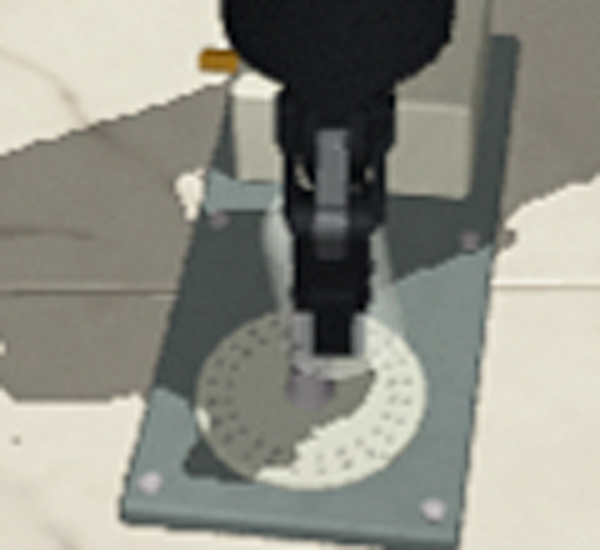

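The beaker is nearly upright: its left edge runs (265,235)→(290,330), about 12° of tilt left. I pull a little more, then centre and press down on the seat to square it.

```bash
python3 -m pendant '[[-0.4,0,0,0],[-0.8,0,0,0],[-0.8,0,0,0],[-0.8,0,0,0]]'; python3 go.py; python3 -m pendant '[[0.5,0,0,0],[1.0,0,0,0],[1.5,0,0,0],[2.0,0,0,0],[2.4,0,0,0],[2.4,0,0,0],[2.4,0,0,0]]'; python3 go.py .600,.312,.06
```

```text
time_s: 8.15
eef_pos: [0.5833, 0.3136, 0.0815]
eef_rot: [-0.001, 1.0, -0.012, 0.011]
wrist_force: [24.4, -5.0, -4.2]
opening: 0.479
grasp_force: 64.8
t 8.15 pos [0.5833 0.3136 0.0815] yaw -1.35 tilt [ 0.0218 -0.0023 -0.9998] op 0.479 q6 1.9137840734912024 gf 64.77551345232314 F [24.4093 -5.0315 -4.223 ] T [-0.8328 -4.3515 -0.0083]
time_s: 8.73
eef_pos: [0.5971, 0.3143, 0.0765]
eef_rot: [0.0, 1.0, -0.011, -0.0]
wrist_force: [-0.2, 0.2, -1.3]
opening: 0.477
grasp_force: 65.3
t 8.73 pos [0.5971 0.3143 0.0765] yaw -1.25 tilt [-0.0009  0.0002 -1.    ] op 0.477 q6 1.9015873870998445 gf 65.33838462804852 F [-0.1833  0.1568 -1.2784] T [-0.0456  0.0471 -0.0244]
.600,.312,.06 -> cm [0.2946 0.2242 1.6541] roll
```

```bash
python3 -m pendant '[[0.3,0.2,0.4,0],[0.3,0.2,0.8,0],[0.3,0.2,1.2,0],[0.3,0.2,1.5,0],[0.3,0.2,1.5,0]]'; python3 go.py; python3 -m pendant '[[0,0,0.3,0],[0,0,0.6,0],[0,0,0.6,0]]'; python3 go.py;python3 -m pendant '[[0,0,0.4,0],[0,0,0.8,0],[0,0,0.8,0]]'; python3 go.py;python3 - <<'E'
from h import *
s=snap('side','s5.png')
cv2.imwrite('pics/c6.png',cv2.resize(s[260:370,190:310,::-1],None,fx=5,fy=5,interpolation=cv2.INTER_CUBIC))
E
```

```text
time_s: 9.15
eef_pos: [0.5995, 0.3119, 0.0606]
eef_rot: [0.0, 1.0, -0.011, -0.001]
wrist_force: [-0.3, -1.0, 0.4]
opening: 0.48
grasp_force: 65.3
t 9.15 pos [0.5995 0.3119 0.0606] yaw -1.26 tilt [-0.002   0.0006 -1.    ] op 0.48 q6 1.8972657135210698 gf 65.33338311118769 F [-0.2825 -0.9929  0.3556] T [ 0.0432 -0.0178  0.0078]
time_s: 9.4
eef_pos: [0.6, 0.312, 0.0553]
eef_rot: [0.0, 1.0, -0.011, -0.0]
wrist_force: [0.0, -0.3, 0.0]
opening: 0.475
grasp_force: 65.3
t 9.4 pos [0.6    0.312  0.0553] yaw -1.26 tilt [-0.0009  0.0003 -1.    ] op 0.475 q6 1.897271855194289 gf 65.33639984298134 F [ 0.0173 -0.3247  0.0398] T [0.0067 0.0451 0.0227]
time_s: 9.65
eef_pos: [0.601, 0.3123, 0.0496]
eef_rot: [-0.0, 1.0, -0.011, 0.001]
wrist_force: [-4.2, -1.1, 8.7]
opening: 0.481
grasp_force: 66.3
t 9.65 pos [0.601  0.3123 0.0496] yaw -1.25 tilt [ 0.001  -0.0002 -1.    ] op 0.481 q6 1.8972380112855562 gf 66.29679365673383 F [-4.2032 -1.1282  8.6874] T [-0.2145  0.4733  0.008 ]
```

View pics/c6.png

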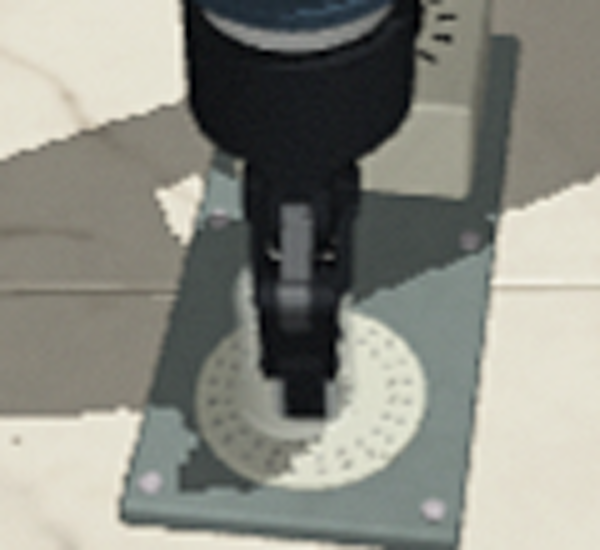

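The beaker is upright over the peg with its rim touching the seat (force 8.7 N). Press slightly more, release and rise.

```bash
python3 -m pendant '[[0,0,0.3,0],[0,0,0.6,0],[0,0,0.6,0]]'; python3 go.py; python3 -m pendant '[[0,0,-0.6,0],[0,0,-0.6,0],[0,0,-0.6,0],[0,0,-0.6,0],[0,0,-0.6,0],[0,0,-0.6,0]]' 1; python3 -m pendant '[[0,0,-2,0],[0,0,-5,0],[0,0,-8,0],[0,0,-11,0],[0,0,-12,0],[0,0,-12,0],[0,0,-12,0]]'; python3 go.py
```

```text
time_s: 9.95
eef_pos: [0.6013, 0.3125, 0.0492]
eef_rot: [0.0, 1.0, -0.011, 0.001]
wrist_force: [-21.4, -9.5, 44.6]
opening: 0.475
grasp_force: 70.3
t 9.95 pos [0.6013 0.3125 0.0492] yaw -1.21 tilt [ 0.0011  0.0006 -1.    ] op 0.475 q6 1.8973888227893714 gf 70.32695933292587 F [-21.3881  -9.5124  44.6098] T [-1.48    3.0865 -0.1342]
time_s: 10.45
eef_pos: [0.5999, 0.3119, 0.0469]
eef_rot: [0.0, 1.0, -0.011, -0.001]
wrist_force: [-0.7, 0.0, -0.3]
opening: 1.001
grasp_force: 0.0
time_s: 11.03
eef_pos: [0.6003, 0.3121, 0.1674]
eef_rot: [0.0, 1.0, -0.011, -0.0]
wrist_force: [-0.5, 0.7, -0.9]
opening: 1.001
grasp_force: 0.0
t 11.03 pos [0.6003 0.3121 0.1674] yaw -1.26 tilt [-0.0001  0.0001 -1.    ] op 1.001 q6 1.8972424653389242 gf 0.0 F [-0.4868  0.6746 -0.9349] T [-0.0021  0.0302  0.0205]
```

```bash
python3 - <<'E'
from h import *
m=lambda x,y:(115+x/3,150+(y-300)/3)
k=np.array([.5802,.1585])
for p in[(306,476),(280,476),(258,467),(240,450)]:
    d=onz('top',*m(*p),.062)[:2]-k;print(np.degrees(np.arctan2(d[1],d[0])),np.linalg.norm(d))
s=cv2.imread('pics/s5.png')
# side marks in side0
for p in[(679,377),(681,394),(680,408),(668,424),(645,436)]:
    q=(210+(p[0]-405)/4,240+(p[1]-300)/4);d=onz('side',*q,.062)[:2]-k;print('side',np.degrees(np.arctan2(d[1],d[0])),np.linalg.norm(d))
for p in[(655,327),(622,333)]:
    q=(210+(p[0]-405)/4,240+(p[1]-300)/4);d=onz('side',*q,.1)[:2]-k;print('ptr',np.degrees(np.arctan2(d[1],d[0])),d)
E
python3 go.py .5802,.1585,.17,24
```

```text
-152.87923902860922 0.03637970302309633
175.8943990821875 0.032771873686526495
144.82028054336675 0.03226401949719293
113.73326962918141 0.035113515805867426
side -158.7970452854173 0.03476956783015957
side 178.26515686040622 0.03306333143852917
side 159.69152653923246 0.034360357686172266
side 137.07778983252317 0.03535799040591635
side 113.4957078086753 0.03589822655713713
ptr -163.93616834239967 [-0.0198457 -0.0057146]
ptr -161.79106814482222 [-0.00332948 -0.00109525]
t 11.03 pos [0.6003 0.3121 0.1674] yaw -1.26 tilt [-0.0001  0.0001 -1.    ] op 1.001 q6 1.8972424653389242 gf 0.0 F [-0.4868  0.6746 -0.9349] T [-0.0021  0.0302  0.0205]
.5802,.1585,.17,24 -> cm [-1.6681 15.3961 -0.2626] roll -25.263149952558905
```

```bash
python3 -m pendant '[[-0.4,3.5,0,-6],[-0.8,7,0,-12],[-1.2,10.5,0,-18],[-1.6,14,0,-24],[-1.7,15.4,0,-24.8],[-1.7,15.4,0,-24.8],[-1.7,15.4,0,-24.8]]'; python3 go.py .5802,.1585,.093,23.5;python3 - <<'E'
from h import *
s=snap('side','s6.png')
cv2.imwrite('pics/c7.png',cv2.resize(s[200:360,190:330,::-1],None,fx=3.75,fy=3.75,interpolation=cv2.INTER_CUBIC))
E
```

```text
time_s: 11.62
eef_pos: [0.5789, 0.1578, 0.1656]
eef_rot: [-0.0, 0.979, 0.203, -0.002]
wrist_force: [0.9, 0.6, 0.7]
opening: 1.006
grasp_force: 0.0
t 11.62 pos [0.5789 0.1578 0.1656] yaw 23.38 tilt [-0.0035 -0.0017 -1.    ] op 1.006 q6 1.2309307997933006 gf 0.0 F [0.9095 0.6443 0.6517] T [ 0.0706 -0.0063  0.0042]
.5802,.1585,.093,23.5 -> cm [0.1764 0.0021 7.2632] roll -0.1209426778285092
```

View pics/c7.png

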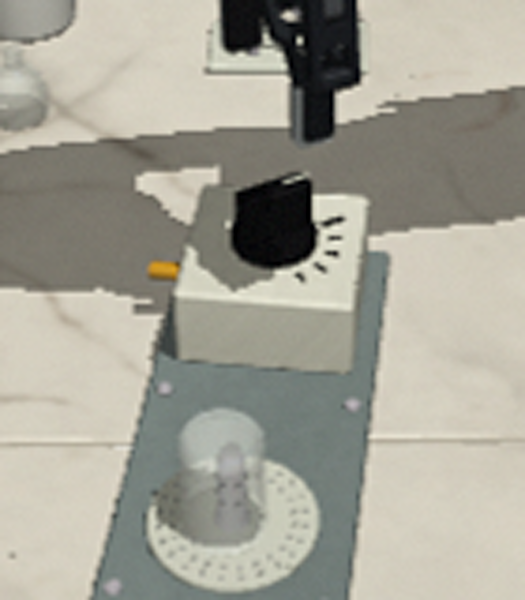

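The beaker (centre ~(222,475)) stands mouth-down over the peg, flat on the seat. The fingers straddle the knob bar, so I descend and grip.

```bash
python3 -m pendant '[[0.1,0,2,0],[0.1,0,4,0],[0.1,0,6,0],[0.1,0,7.1,0],[0.1,0,7.1,0],[0.1,0,7.1,0]]'; python3 go.py .5802,.1585,.092; python3 -m pendant '[[0,0,0,0],[0,0,0,0],[0,0,0,0],[0,0,0,0],[0,0,0,0],[0,0,0,0],[0,0,0,0],[0,0,0,0],[0,0,0,0],[0,0,0,0],[0,0,0,0],[0,0,0,0]]' 0; python3 go.py .5802,.1585,.092
```

```text
time_s: 12.17
eef_pos: [0.5804, 0.1598, 0.0962]
eef_rot: [-0.0, 0.979, 0.204, -0.001]
wrist_force: [0.5, -0.1, 0.2]
opening: 1.001
grasp_force: 0.0
t 12.17 pos [0.5804 0.1598 0.0962] yaw 23.59 tilt [-0.0018 -0.0008 -1.    ] op 1.001 q6 1.2306340738328911 gf 0.0 F [ 0.463  -0.0691  0.1927] T [ 0.0281  0.0186 -0.0221]
.5802,.1585,.092 -> cm [-0.0658  0.1133  0.4161] roll 
time_s: 13.17
eef_pos: [0.5816, 0.1588, 0.0977]
eef_rot: [0.0, 0.979, 0.204, 0.001]
wrist_force: [0.5, -2.0, 4.5]
opening: 0.147
grasp_force: 61.0
t 13.17 pos [0.5816 0.1588 0.0977] yaw 23.54 tilt [ 0.0013  0.0007 -1.    ] op 0.147 q6 1.2301291730174164 gf 61.036376953125 F [ 0.5115 -1.9878  4.4645] T [-0.1758 -0.2184  0.1119]
.5802,.1585,.092 -> cm [-0.1415 -0.0286  0.5671] roll
```

```bash
python3 -m pendant '[[0,0,0,5],[0,0,0,10],[0,0,0,15],[0,0,0,20],[0,0,0,25],[0,0,0,30],[0,0,0,35],[0,0,0,40],[0,0,0,44],[0,0,0,48],[0,0,0,52],[0,0,0,55]]'; python3 go.py .5802,.1585,.092,-45.2;  python3 -m pendant '[[0,0,0,3],[0,0,0,6],[0,0,0,9],[0,0,0,12],[0,0,0,13.8],[0,0,0,13.8],[0,0,0,13.8]]'; python3 go.py .5802,.1585,.092,-45.2
```

```text
time_s: 14.17
eef_pos: [0.5815, 0.1579, 0.0976]
eef_rot: [0.001, 0.962, -0.273, 0.001]
wrist_force: [0.7, -5.3, 5.3]
opening: 0.15
grasp_force: 61.2
t 14.17 pos [0.5815 0.1579 0.0976] yaw -31.66 tilt [ 0.0018  0.0009 -1.    ] op 0.15 q6 2.1935394245083253 gf 61.228957772254944 F [ 0.7011 -5.2536  5.3417] T [-0.9411 -0.0361  0.1461]
.5802,.1585,.092,-45.2 -> cm [-0.1475  0.0172  0.5617] roll 13.54244223610931
time_s: 14.75
eef_pos: [0.5814, 0.1577, 0.0976]
eef_rot: [0.001, 0.923, -0.385, 0.001]
wrist_force: [0.4, -5.8, 6.5]
opening: 0.147
grasp_force: 61.3
t 14.75 pos [0.5814 0.1577 0.0976] yaw -45.26 tilt [ 0.0019  0.001  -1.    ] op 0.147 q6 2.430975731276405 gf 61.27940118312836 F [ 0.3666 -5.8152  6.4873] T [-1.0043  0.0426  0.1569]
.5802,.1585,.092,-45.2 -> cm [-0.1454  0.027   0.562 ] roll -0.0627830195946899
```

Run:
```python
from h import *
s=snap('side','s7.png');t=snap('top','t7.png')
a=cv2.resize(s[200:360,205:305,::-1],None,fx=3.75,fy=3.75,interpolation=cv2.INTER_CUBIC)
b=cv2.resize(s[228:288,235:290,::-1],None,fx=7.5,fy=5,interpolation=cv2.INTER_CUBIC)[:, :412]
c=cv2.resize(t[160:220,170:252,::-1],(412,300),interpolation=cv2.INTER_CUBIC)
cv2.imwrite('pics/c8.png',np.hstack([a,np.vstack([b,c])]))
# expected pixels of pointer for knob angles
k=np.array([.5802,.1585])
for ang in (1.0,1.2,1.4):
    th=np.radians(-156.5)-ang;P=np.r_[k+.022*np.array([np.cos(th),np.sin(th)]),.1];u=proj('side',P);print(ang,'b',(u[0]-235)*7.5,(u[1]-228)*5)
    P=np.r_[k+.035*np.array([np.cos(th),np.sin(th)]),.062];u=proj('side',P);print('  mark b',(u[0]-235)*7.5,(u[1]-228)*5)
```

```text
1.0 b 276.50654269849394 121.8357231097005
  mark b 317.1837182816236 207.34219871949392
1.2 b 266.03834564578847 127.29697329706383
  mark b 300.9753536472286 216.3184615185193
1.4 b 253.11138288613876 131.8056100052459
  mark b 280.8260400729668 223.753304165148
```

View pics/c8.png

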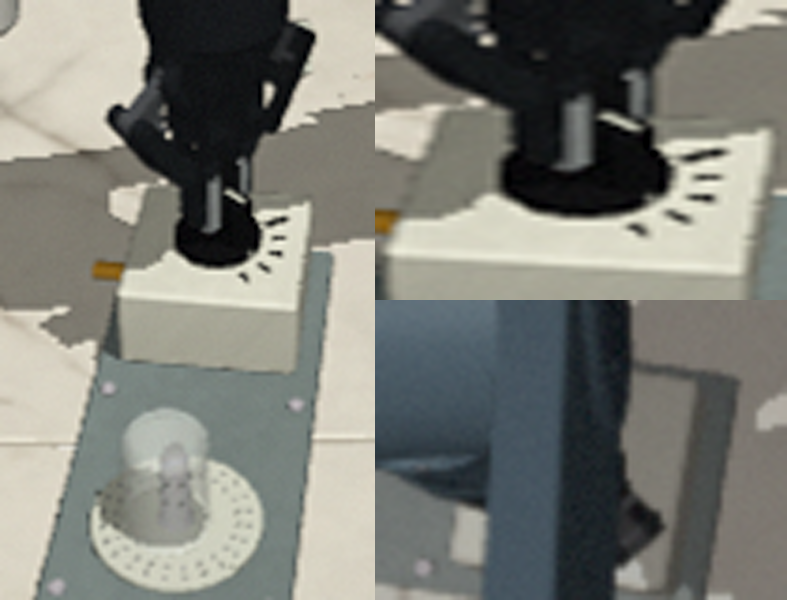

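The white pointer end is at crop (267,130). I predicted (266,127) for 1.2 rad, which is in line with the third short mark. The beaker still stands on the seat, so I hand in while holding the knob.

```bash
python3 -m pendant '[[0,0,0,0],[0,0,0,0]]'; python3 go.py; python3 -c "
from bench import workorder
print(workorder.hand_in())"
```

```text
time_s: 15.02
eef_pos: [0.5814, 0.1577, 0.0976]
eef_rot: [0.001, 0.923, -0.385, 0.001]
wrist_force: [-0.0, -5.4, 7.5]
opening: 0.149
grasp_force: 61.3
t 15.02 pos [0.5814 0.1577 0.0976] yaw -45.25 tilt [ 0.002  0.001 -1.   ] op 0.149 q6 2.430868483078106 gf 61.27814590930939 F [-0.0152 -5.3756  7.5139] T [-0.9987  0.0087  0.1111]
the job is handed in; nothing more can be done
None
```

The job is handed in at 15 s: the beaker stands mouth-down over the peg, released on its seat, and the gripper is still holding the knob at the third stop (about 1.2 rad by camera and tool angle); no verdict was returned.

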